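# Hold a bench power strip against its sprung stop

### The job

Pick up the loose power strip and lay it flat between the lips of the aluminium mounting channel, plain end towards the sprung stop but still clear of it; then slide it along against the stop's pad and press with a steady force of about 10 N, so that the stop is pushed back about half of its travel, never right to its end. Finish while still holding it pressed like that, as a third hand for a colleague who will drive the screws. Leave the screwdriver, jar and dish where they are.

Things in the scene. Friction and masses are not known exactly. Their poses are not given: they have to be found in the camera images.
- strip: White power strip without a cable, loose, 200 (x) x 52 (y) x 40 mm (z) high, 0.25 to 0.5 kg, lying on the bench, sockets up. Origin: centre of its underside. Its +x end is plain; at the -x end are a black rocker switch on top and a black inlet in the end face. Yaw at the start within 0.6 rad of world +x.
- plain_end (a point): Centre of the power strip's plain end face, 100 mm along +x from its origin and 20 mm up.
- channel: Aluminium channel fixed to the bench: base plate 340 (x) x 110 (y) x 10 mm thick, origin centred under it. Two lips 6 mm thick, tops 22 mm above the bench, run along x from -170 to +100 mm, 64 mm apart inside (6 mm spare each side of the strip). The -x end is open; at +x a back wall (x = 156 to 170 mm, 52 mm high) carries the sprung stop. Yaw within 0.4 rad of world +x.
- stop_pad (a point): Black rubber pad, 54 (y) x 32 mm (z), 4 mm thick, on the front of the sprung stop. This point: centre of the face that the strip touches; at rest at x = 115 mm, y = 0, 30 mm above the bench in the channel's frame. Its axes are the channel's.
- stop (a joint): How far the sprung stop is pushed back along the channel's +x, in m: 0 at rest, 0.030 at its end. It pushes back with 3 N at 0 plus 0.5 N per mm, so 10 N at 0.014; it moves straight without turning.
- screwdriver: Screwdriver lying on the bench beyond the work, about 190 mm long. Leave it alone. Origin under its middle.
- jar: Amber glass jar with white lid, 60 mm across, 85 mm high, standing to one side. Leave it alone. Origin: centre of its underside.
- dish: White ceramic dish, 90 mm across, 30 mm high, standing to the other side. Leave it alone. Origin: centre of its underside.
Not all that is in view belongs to the job. Several things look just like the strip: the one meant starts nearest to the robot's base.

How it is judged:
By the outcome, as a careful person would: the job done as asked, in the order asked, and still so for the second after the job is handed in, while the arm keeps its last pose, push and grip.
It also fails if it takes over 48 s, if anything falls off the work surface, if the arm or the gripper's body presses on something with over 40 N, if the wrist force passes 120 N, or if a joint passes its speed limit or range.

### The arm

A 7-joint arm with a two-finger parallel gripper is mounted at the origin on the work surface. World frame = base frame: x ahead of the robot, y to its left, z up, the work surface at z = 0. Lengths are in m, angles in rad, forces in N, time in s.
With the tool pointing down it reaches from about 0.35 to 0.9 m from the base axis. Payload 19.9 kg.
Tool frame: the origin (TCP) lies on the centre line of the jaws, within the pads' length; the fingertips stand 11 mm ahead of it and the grasp point (between the pads) lies 8 mm behind it; x points along the fingers, y is the direction in which the jaws open and shut, and the axes are right-handed (so a half turn about x gives the same grasp; the last joint's range is limited). The gripper opens to 94 mm and grips with 3 to 60 N. Pads are 16 mm wide; open, the fingers measure 119 mm over their backs; the gripper's body (75 mm by 177 mm) begins 78 mm behind the grasp point.
Start: joints at [1.058, 0.417, -0.01, 1.614, 0.005, 1.111, -0.053], TCP at [0.283, -0.557, 0.216] pointing down, gripper open.
Joint ranges: [-2.81, 2.81], [-0.39, 2.02], [-1.27, 1.25], [0.06, 2.57], [-1.19, 4.33], [0.19, 2], [-2.82, 2.82]. Speed limits (rad/s): [1.89, 1.89, 2.39, 2.39, 3.01, 3.01, 3.01].

### API

Orientations are given as a unit quaternion [x, y, z, w].
In Python, from bench import r gives the robot as it stands.
- The arm moves only by the tool play_rows, never from a script. Its argument "rows" is a list of rows, each a list of 3 entries, a list of its own where there are three numbers: the shift along the tool's x, y, z in mm, then the turn about the tool's x in rad, then the opening, from 0 (shut) to 1 (fully open). In form: [[[x, y, z], twist, jaw], ...]. A call has 1 to 10 rows; each row is the pose to reach, as a shift and turn from the pose commanded when the call began, along the tool's axes at that moment; what a row does not reach only later rows make up. A row lasts 1/8 s, in which the tool goes at most 62.5 mm and 10.7 degrees, less where a joint would pass 70% of its speed; a pose out of reach is approached as far as the arm can. A call with a gripper value outside its range is refused whole. The fingers move at their own pace and stop on an object; "grip_force" is the grip in N (left out, the last holds). Time passes only in rows, so rows that repeat a pose let the fingers close. It gives the time, the measured TCP pose, the force and the opening at its end, in the units of the state.
- r.observe(): the state, without advancing time (a new reading comes with each control period).
- r.capture(name): name is "side" or "top"; returns a dict with "img" (420x560x3 uint8, red, green, blue), "mtx" (3x3 intrinsics, pixels), "world_from_camera" (4x4, takes a point from camera to world coordinates). Camera axes: x right, y down, z forward; pixel columns grow to the right and rows downward; lengths in m; the calibration is good to about 2 mm. A picture is of the moment at which its call begins. There is no depth.
- r.hand_in(): hands the job in, once; it reports no verdict.
The state is a dict: "clock": time; "q": joint angles; "qvel": joint speeds; "effort": joint torques, N m; "position": TCP position; "eef_rot": TCP orientation; "force": force on the tool from outside, world axes, zero at the start; "moment": the same for the moment, N m; "width": opening from 0.0 (shut) to 1.0 (fully open).
Only numpy, scipy, OpenCV 4.12 (cv2) and the standard library are available. Lean on these libraries where they do the work, as an engineer would, in place of code of your own. Each camera call takes 0.05 s, during which the arm holds its last target.

## Working session

There is one attempt and no reset: what is moved stays moved. The work goes in short steps, Python scripts to look and compute and a tool call to move; the robot and the scene stay as the last step left them, time stands still between calls to the robot, and variables do not carry over. Pictures are saved under pics/ and viewed, and the job is handed in when it is done.

Besides the shell and the picture viewer there is one more tool, called as a command line: name --argument value ..., lists and objects as JSON in quotes. play_rows: Moves the arm, as the interface text tells. Its arguments: {"type":"object","properties":{"rows":{"type":"array"},"grip_force":{"type":"number"}},"required":["rows"]}

```bash
ls; mkdir -p pics
python3 - <<'E'
from bench import r
import cv2,numpy as np
s=r.observe();print({k:np.round(v,3).tolist() for k,v in s.items()})
for n in("top","side"):
    c=r.capture(n);cv2.imwrite(f"pics/{n}0.png",c["img"][:,:,::-1]);print(n,c["mtx"].tolist(),np.round(c["world_from_camera"],4).tolist())
    np.savez(f"pics/{n}0.npz",**c)
E
```

```text
pics
{'clock': 0.0, 'q': [1.059, 0.418, -0.01, 1.614, 0.005, 1.111, -0.053], 'qvel': [0.0, -0.001, -0.002, -0.0, -0.001, 0.002, -0.001], 'effort': [-0.002, -85.127, 0.637, -42.599, -0.049, 0.019, 0.0], 'position': [0.283, -0.557, 0.216], 'eef_rot': [-0.687, -0.165, 0.688, -0.165], 'force': [-0.653, 0.509, 0.444], 'moment': [0.0, 0.015, 0.027], 'width': 1.002}
top [[461.2953763964429, 0.0, 278.7562419735333], [0.0, 461.2953763964429, 207.29340445846512], [0.0, 0.0, 1.0]] [[-0.0171, -0.9785, 0.2057, 0.3644], [-0.9999, 0.0167, -0.0038, -0.0069], [0.0003, -0.2057, -0.9786, 1.2989], [0.0, 0.0, 0.0, 1.0]]
side [[421.3211590367335, 0.0, 281.86249091080145], [0.0, 421.3211590367335, 203.45858964154058], [0.0, 0.0, 1.0]] [[-0.8578, -0.3018, 0.416, 0.0963], [-0.5139, 0.4955, -0.7003, 0.9416], [0.0052, -0.8145, -0.5801, 0.8129], [0.0, 0.0, 0.0, 1.0]]
```

View pics/top0.png

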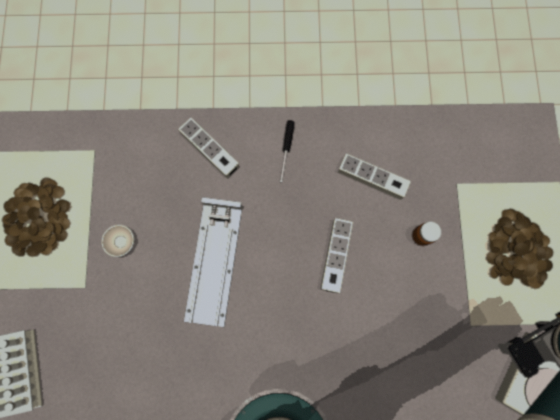

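View pics/side0.png

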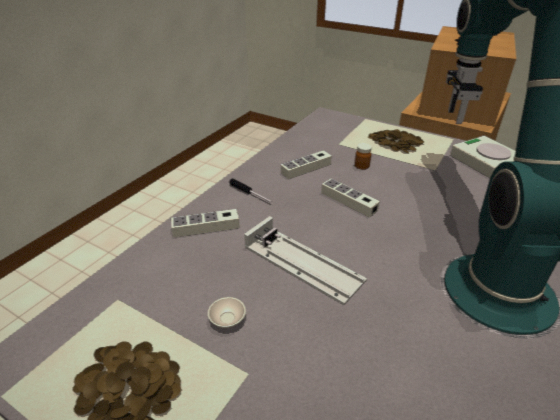

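Three lookalikes appear in the top view, at (338,255), (375,175) and (208,146). The base is near (280,415), so (338,255) is nearest. I'll enlarge that strip and the channel.

Run:
```python
import cv2
i=cv2.imread("pics/top0.png")
cv2.imwrite("pics/cs.png",cv2.resize(i[210:300,290:390],None,fx=6,fy=6,interpolation=cv2.INTER_CUBIC))
cv2.imwrite("pics/cc.png",cv2.resize(i[190:335,170:260],None,fx=4,fy=4,interpolation=cv2.INTER_CUBIC))
```

```text
(no output)
```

View pics/cs.png

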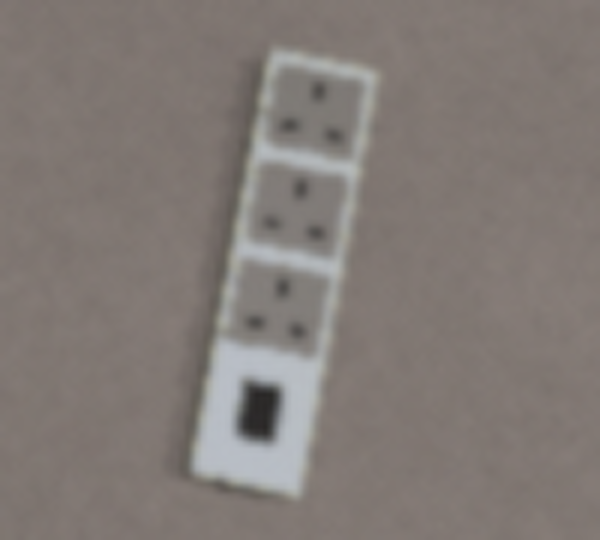

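View pics/cc.png

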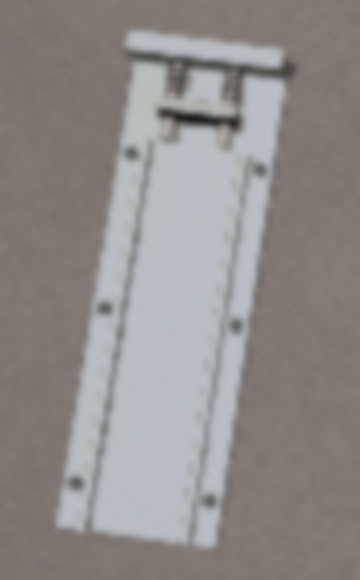

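```bash
cat > h.py <<'E'
import numpy as np,cv2
def ray(c,px,z):
    K=c["mtx"];T=c["world_from_camera"]
    px=np.atleast_2d(px).astype(float)
    d=np.c_[(px-[K[0,2],K[1,2]])/[K[0,0],K[1,1]],np.ones(len(px))]@T[:3,:3].T
    o=T[:3,3];return o+d*((z-o[2])/d[:,2:])
def proj(c,P):
    K=c["mtx"];T=c["world_from_camera"];p=(np.atleast_2d(P)-T[:3,3])@T[:3,:3]
    q=p@K.T;return q[:,:2]/q[:,2:]
def crop(px,f,o): return (np.array(px,float)+.5)/f-.5+o
def yawT(x,y,a,pts):
    R=np.array([[np.cos(a),-np.sin(a),0],[np.sin(a),np.cos(a),0],[0,0,1]]);return np.atleast_2d(pts)@R.T+[x,y,0]
E
python3 - <<'E'
from h import *
c=np.load("pics/top0.npz")
s=ray(c,crop([(272,48),(378,72),(300,497),(190,473)],6,(290,210)),.04)
print("strip",s.round(4).tolist(),[np.linalg.norm(s[i]-s[i-1]).round(4) for i in range(4)])
m=s.mean(0);d=(s[0]+s[1]-s[2]-s[3])/2;print(m,np.arctan2(d[1],d[0]))
b=ray(c,crop([(57,527),(217,547)],4,(170,190)),.01)
w=ray(c,crop([(128,32),(285,50)],4,(170,190)),.052)
print("near",b.round(4).tolist(),np.linalg.norm(b[0]-b[1]),"wall",w.round(4).tolist(),np.linalg.norm(w[0]-w[1]))
d=w.mean(0)-b.mean(0);print(np.hypot(d[0],d[1]),np.arctan2(d[1],d[0]),(w.mean(0)+b.mean(0))/2)
l=ray(c,crop([(90,530),(151,141),(192,545),(251,155)],4,(170,190)),.022)
print(l.round(4).tolist(),[np.arctan2(*(l[i+1]-l[i])[[1,0]]) for i in(0,2)])
E
```

```text
strip [[0.5971, -0.1671, 0.04], [0.585, -0.2156, 0.04], [0.3927, -0.171, 0.04], [0.4041, -0.1222, 0.04]] [np.float64(0.1982), np.float64(0.05), np.float64(0.1974), np.float64(0.0501)]
[ 0.49473827 -0.16895992  0.04      ] -0.228126675622741
near [[0.3233, 0.251, 0.01], [0.3083, 0.1424, 0.01]] 0.10966878264922161 wall [[0.6575, 0.2018, 0.052], [0.6428, 0.0929, 0.052]] 0.1098497656808219
0.337976367488208 -0.14652100822543337 [0.48299265 0.17204631 0.031     ]
[[0.3214, 0.2264, 0.022], [0.5858, 0.1893, 0.022], [0.3104, 0.1578, 0.022], [0.5746, 0.1192, 0.022]] [np.float64(-0.13932293313715594), np.float64(-0.14516223419650245)]
```

```bash
cat >> h.py <<'E'
def edges(kind):
    L=[]
    def box(x0,x1,y0,y1,z0,z1):
        v=[(x,y,z) for x in(x0,x1) for y in(y0,y1) for z in(z0,z1)]
        for i in range(8):
            for j in(1,2,4):
                if not i&j: L.append((v[i],v[i|j]))
    if kind=="strip": box(-.1,.1,-.026,.026,0,.04)
    else:
        box(-.17,.17,-.055,.055,0,.01);box(.156,.17,-.055,.055,.01,.052)
        box(-.17,.1,.032,.038,.01,.022);box(-.17,.1,-.038,-.032,.01,.022)
        box(.115,.119,-.027,.027,.014,.046)
    return L
def overlay(c,items,roi,f,out):
    x0,y0,x1,y1=roi;im=cv2.resize(c["img"][y0:y1,x0:x1,::-1],None,fx=f,fy=f,interpolation=cv2.INTER_CUBIC)
    for kind,x,y,a,z,col in items:
        for e in edges(kind):
            P=yawT(x,y,a,np.array(e))+[0,0,z]
            p=(proj(c,P)-[x0,y0]+.5)*f-.5
            cv2.line(im,tuple(int(v) for v in p[0].round()),tuple(int(v) for v in p[1].round()),col,1)
    cv2.imwrite(out,im)
E
python3 - <<'E'
from h import *
it=[("strip",.495,-.169,-.228,0,(0,0,255)),("channel",.483,.172,-.144,0,(0,160,0))]
overlay(np.load("pics/top0.npz"),it,(170,190,370,340),4,"pics/o1.png")
overlay(np.load("pics/side0.npz"),it,(230,160,400,310),4,"pics/o2.png")
E
```

```text
(no output)
```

View pics/o1.png

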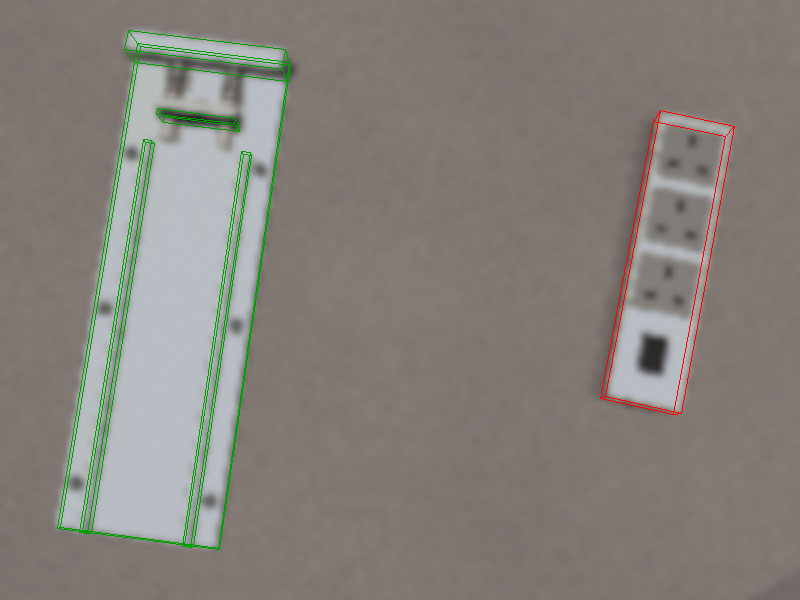

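View pics/o2.png

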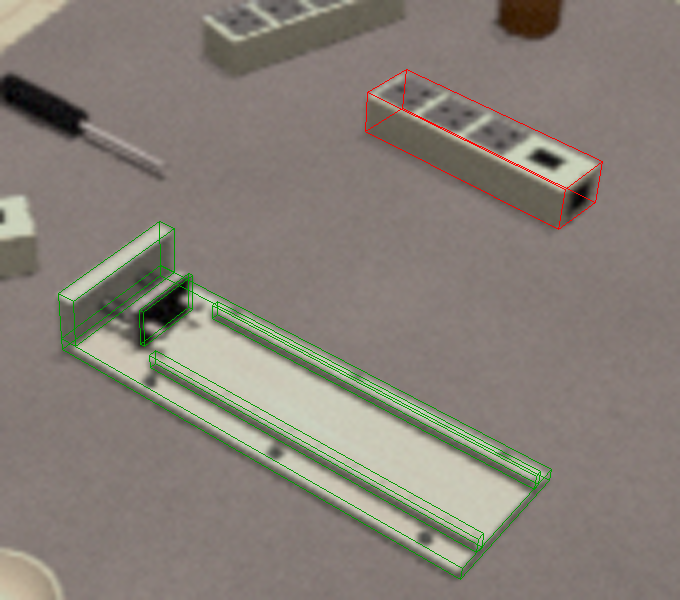

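The overlay fits both views. In the top view the strip is at (338,255) with its switch and inlet at the near end, so its plain end faces away. It is the nearest of the three, so it's the one meant. Next I'll compute the approach.

```bash
cat >> h.py <<'E'
from scipy.spatial.transform import Rotation as Ro
def goal(s,p,yaw):
    """shift (mm) in tool axes, twist (rad) to put TCP at p, tool down, tool y along +-(normal of yaw)"""
    R=Ro.from_quat(s["eef_rot"]);M=R.as_matrix()
    sh=M.T@(np.array(p)-s["position"])*1000
    best=[]
    for k in(0,np.pi):
        y=np.array([-np.sin(yaw+k),np.cos(yaw+k),0]);yl=M.T@y
        best.append(np.arctan2(yl[2],yl[1]))
    return sh.round(1),np.round(best,3),"toolx",M[:,0].round(3),"tooly",M[:,1].round(3)
E
python3 - <<'E'
from bench import r
from h import *
s=r.observe();print(goal(s,(.495,-.169,.12),-.228))
E
```

```text
(array([  96.1, -249.4, -364.5]), array([-2.443,  0.699]), 'toolx', array([-0.001,  0.001, -1.   ]), 'tooly', array([ 0.454, -0.891, -0.001]))
```

play_rows --rows '[[[0,-30,-45],0.1,1],[[0,-60,-90],0.2,1],[[0,-95,-140],0.35,1],[[20,-130,-190],0.5,1],[[40,-165,-240],0.6,1],[[60,-200,-290],0.7,1],[[80,-230,-336],0.7,1],[[96,-249.4,-364.5],0.699,1],[[96,-249.4,-364.5],0.699,1],[[96,-249.4,-364.5],0.699,1]]' --grip_force 45

```text
clock: 1.35
position: [0.4948, -0.1702, 0.1205]
eef_rot: [-0.702, 0.081, 0.703, 0.081]
force: [-0.3, -0.6, 0.3]
width: 1.0
```

Run:
```python
from bench import r
from h import *
s=r.observe();print(s["clock"],s["position"],s["q"],goal(s,(.495,-.169,.027),-.228))
for n in("top","side"):
    c=r.capture(n);np.savez(f"pics/{n}1.npz",**c);cv2.imwrite(f"pics/{n}1.png",c["img"][:,:,::-1])
```

```text
1.35 [ 0.49484201 -0.17017714  0.12049626] [ 0.35893316  0.35876586 -0.10392237  1.94985184  0.04956967  0.83572742
 -1.5713383 ] (array([93.5, -1.2,  0.1]), array([ 3.141e+00, -1.000e-03]), 'toolx', array([-0., -0., -1.]), 'tooly', array([-0.227, -0.974,  0.   ]))
```

View pics/side1.png

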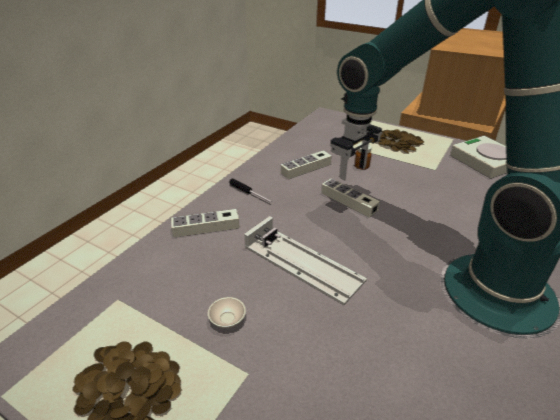

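The gripper is over the strip at about (350,190) with clear space around it. Next I'll descend and grip.

play_rows --rows '[[[30,-0.5,0],0,1],[[60,-1,0],0,1],[[85,-1,0],0,1],[[93.5,-1,0],0,1],[[93.5,-1,0],0,1],[[93.5,-1,0],0,0.3],[[93.5,-1,0],0,0.3],[[93.5,-1,0],0,0.3],[[93.5,-1,0],0,0.3],[[93.5,-1,0],0,0.3]]' --grip_force 45

```text
clock: 2.7
position: [0.4954, -0.1685, 0.0271]
eef_rot: [0.703, -0.081, -0.702, -0.08]
force: [-0.2, -0.7, 2.4]
width: 0.552
```

play_rows --rows '[[[-20,0,0],0,0.3],[[-50,0,0],0,0.3],[[-80,0,0],0,0.3],[[-80,0,0],0,0.3]]'

```text
clock: 3.2
position: [0.4963, -0.1687, 0.1084]
eef_rot: [0.703, -0.081, -0.702, -0.08]
force: [-0.1, 0.0, -4.0]
width: 0.549
```

Run:
```python
from bench import r
from h import *
s=r.observe();print(s["clock"],s["position"],s["force"],s["moment"],s["width"])
p=yawT(.483,.172,-.144,[-.02,0,0])[0];p[2]=.107
print(p,goal(s,p,-.144))
for n in("top","side"):
    c=r.capture(n);np.savez(f"pics/{n}2.npz",**c)
    x,y,z=s["position"]
    overlay(c,[("strip",x,y,-.228,z-.027,(0,0,255))],(270,130,470,280),4,f"pics/{n}2.png")
```

```text
3.2 [ 0.49629589 -0.16867351  0.10842219] [-0.05241012  0.02465433 -4.03293232] [0.03190183 0.03857024 0.01569944] 0.548537509966828
[0.463207   0.17487006 0.107     ] (array([   1. , -327.1,  110. ]), array([ 3.057, -0.084]), 'toolx', array([ 0.003, -0.001, -1.   ]), 'tooly', array([-0.226, -0.974,  0.   ]))
```

View pics/side2.png

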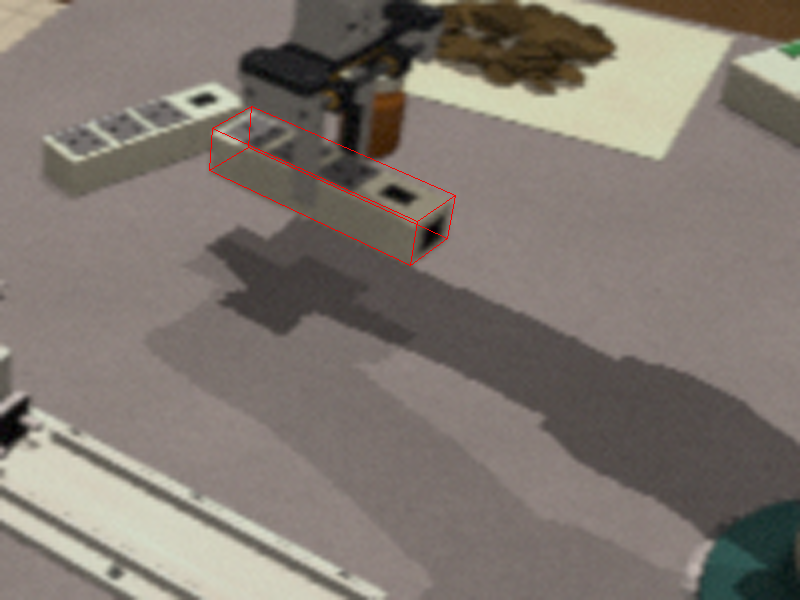

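The strip hangs level and matches its overlay. Next I'll carry it over the channel.

play_rows --rows '[[[0,-25,10],0,0.3],[[0,-65,25],-0.02,0.3],[[0,-110,40],-0.03,0.3],[[0,-155,55],-0.04,0.3],[[0,-200,70],-0.06,0.3],[[0,-245,85],-0.07,0.3],[[0,-285,97],-0.084,0.3],[[0,-312,106],-0.084,0.3],[[0,-327,110],-0.084,0.3],[[0,-327,110],-0.084,0.3]]'

```text
clock: 4.55
position: [0.4619, 0.1752, 0.1062]
eef_rot: [-0.705, 0.051, 0.706, 0.05]
force: [-0.1, -0.3, -3.8]
width: 0.55
```

play_rows --rows '[[[0,0,0],0,0.3],[[0,0,0],0,0.3]]'

```text
clock: 4.8
position: [0.4624, 0.1739, 0.1069]
eef_rot: [-0.705, 0.052, 0.705, 0.051]
force: [0.0, -1.3, -4.2]
width: 0.546
```

Run:
```python
from bench import r
from h import *
s=r.observe();print(s["clock"],s["position"],s["force"],s["moment"],s["width"])
p=yawT(.483,.172,-.144,[-.02,0,0])[0];p[2]=.037
print(p,goal(s,p,-.144))
for n in("top","side"):
    c=r.capture(n);np.savez(f"pics/{n}3.npz",**c)
    x,y,z=s["position"]
    a=np.arctan2(*Ro.from_quat(s["eef_rot"]).as_matrix()[[0,1],1]*[-1,1])+np.pi
    print("tool yaw",a)
    roi=(160,180,360,330) if n=="top" else (220,180,400,310)
    overlay(c,[("strip",x,y,-.144,z-.027,(0,0,255)),("channel",.483,.172,-.144,0,(0,160,0))],roi,4,f"pics/{n}3.png")
```

```text
4.8 [0.46242902 0.17390435 0.10685484] [ 0.02935243 -1.30787185 -4.15576545] [0.06383586 0.06542262 0.01365756] 0.54644661208842
[0.463207   0.17487006 0.037     ] (array([69.9, -1.1, -0.6]), array([ 3.14e+00, -2.00e-03]), 'toolx', array([-0., -0., -1.]), 'tooly', array([-0.145, -0.989,  0.   ]))
tool yaw 6.137414435885338
tool yaw 6.137414435885338
```

View pics/side3.png

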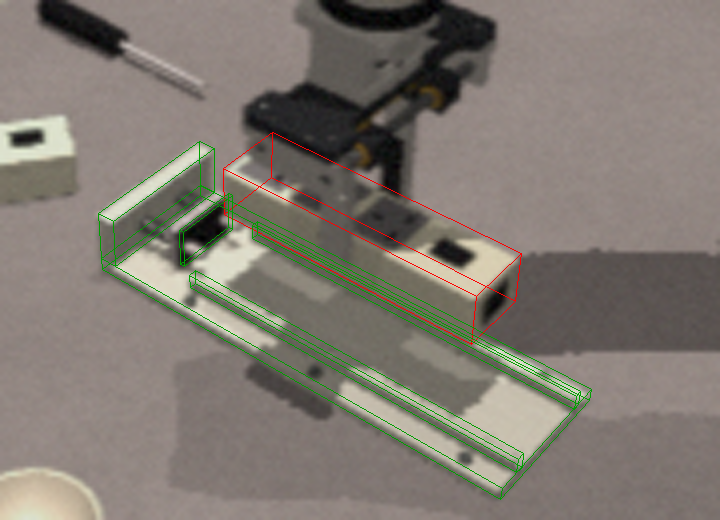

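View pics/top3.png

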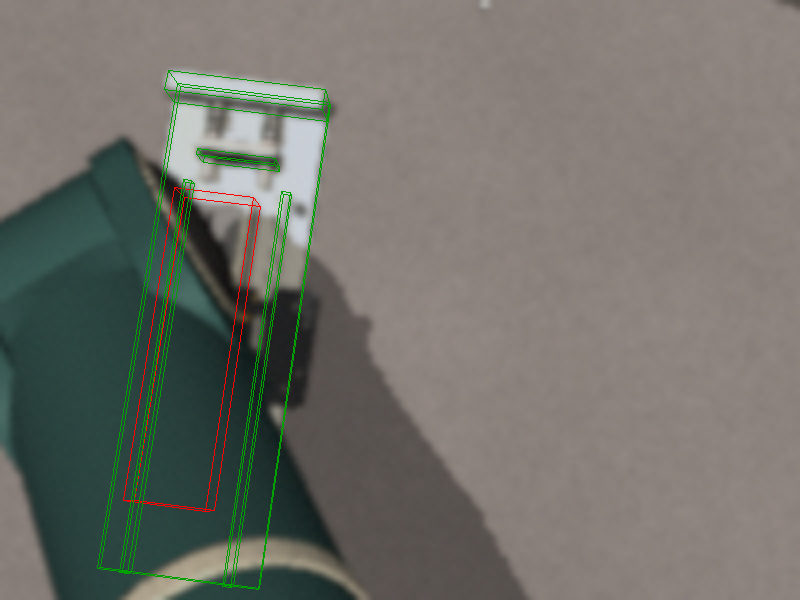

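The side view shows the strip lined up above the channel with its plain end clear of the pad. The top view is blocked by the arm. Next I'll lower it gently.

play_rows --rows '[[[20,-0.5,-0.3],0,0.3],[[40,-1,-0.6],0,0.3],[[55,-1,-0.6],0,0.3],[[62,-1,-0.6],0,0.3],[[66,-1,-0.6],0,0.3],[[68,-1,-0.6],0,0.3],[[68,-1,-0.6],0,0.3]]'

```text
clock: 5.78
position: [0.4631, 0.176, 0.0392]
eef_rot: [0.705, -0.051, -0.705, -0.051]
force: [0.0, 0.3, -3.8]
width: 0.55
```

```bash
cat > look.py <<'E'
import sys
from bench import r
from h import *
n=sys.argv[1]
s=r.observe();print(s["clock"],s["position"].round(4) if hasattr(s["position"],"round") else s["position"],np.round(s["force"],2),np.round(s["moment"],2),s["width"])
M=Ro.from_quat(s["eef_rot"]).as_matrix();print("toolx",M[:,0].round(4),"yaw",np.arctan2(M[0,1],-M[1,1])*-1)
x,y,z=s["position"]
d=np.array([x-.483,y-.172]);a=-.144
print("channel frame TCP",d@[np.cos(a),np.sin(a)],d@[-np.sin(a),np.cos(a)],"z",z)
f=np.array(s["force"])[:2];print("force along/across",f@[np.cos(a),np.sin(a)],f@[-np.sin(a),np.cos(a)])
c=r.capture("side");np.savez(f"pics/side{n}.npz",**c)
overlay(c,[] if len(sys.argv)>2 else [("strip",x,y,-.144,z-.027,(0,0,255)),("channel",.483,.172,-.144,0,(0,160,0))],(235,190,385,300),5,f"pics/side{n}.png")
E
python3 look.py 4
```

```text
5.775 [0.4631 0.176  0.0392] [ 0.03  0.33 -3.79] [ 0.03 -0.05  0.02] 0.5502359197743134
toolx [ 3.e-04  1.e-04 -1.e+00] yaw 0.14415466008870395
channel frame TCP -0.020214756723211387 0.00106624568746022 z 0.039184121144592486
force along/across -0.016878615099929137 0.3303041374509132
```

View pics/side4.png

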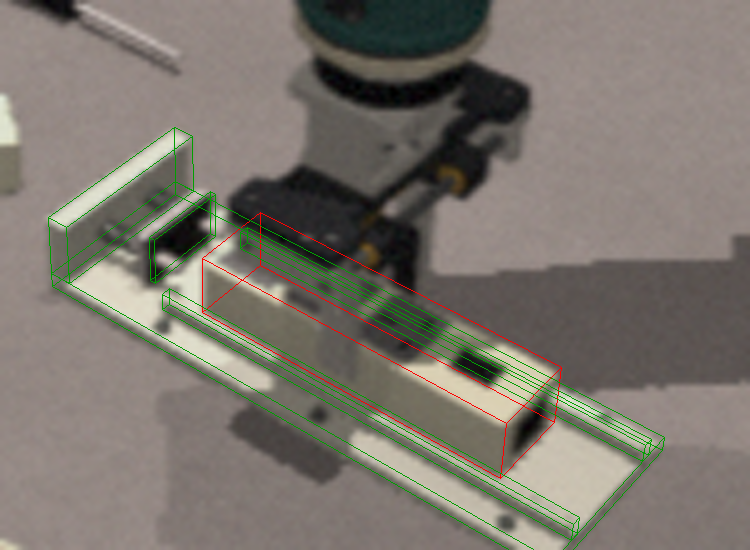

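The strip is between the lips, about 2 mm above the floor, with no side load. I'll lower it until it touches.

play_rows --rows '[[[1,0,0],0,0.3],[[2,0,0],0,0.3],[[2.5,0,0],0,0.3],[[2.5,0,0],0,0.3],[[2.5,0,0],0,0.3]]'

```text
clock: 6.45
position: [0.4631, 0.1759, 0.037]
eef_rot: [0.705, -0.051, -0.705, -0.051]
force: [-4.4, -2.5, 12.2]
width: 0.55
```

It touched down. I'll release it briefly so it settles flat on its own, then take a picture.

play_rows --rows '[[[0,0,0],0,0.7],[[0,0,0],0,0.7],[[0,0,0],0,0.7],[[-0.5,0,0],0,0.7]]'

```text
clock: 6.95
position: [0.463, 0.1759, 0.0369]
eef_rot: [-0.705, 0.051, 0.705, 0.051]
force: [0.3, 0.1, -0.2]
width: 0.699
```

```bash
python3 look.py 5
```

```text
6.95 [0.463  0.1759 0.0369] [ 0.27  0.07 -0.22] [ 0.06  0.   -0.01] 0.6989915543588536
toolx [-2.e-04  0.e+00 -1.e+00] yaw 0.1442454731484854
channel frame TCP -0.020392472747880287 0.0009730464996682405 z 0.03690739854471832
force along/across 0.2583310670398772 0.11168728215768928
```

View pics/side5.png

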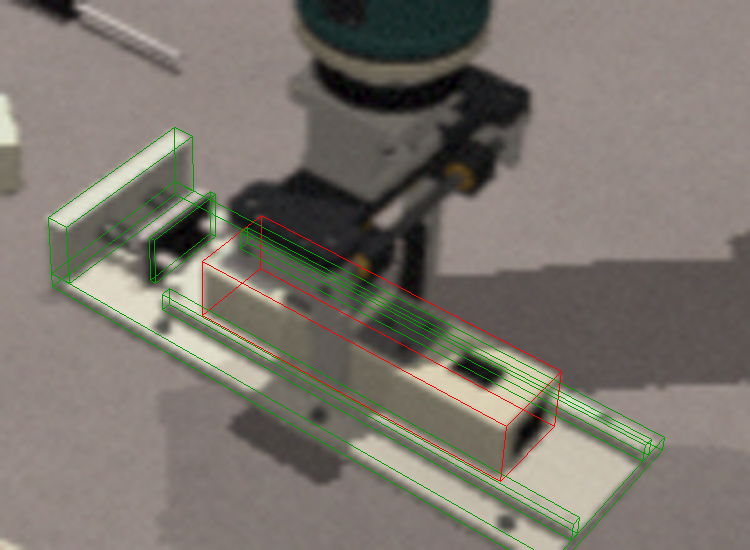

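It lies flat by itself, with the plain end about 35 mm short of the pad. I'll grip it again and slide it 28 mm, which keeps it short of the pad.

play_rows --rows '[[[0,0,0],0,0.3],[[0,0,0],0,0.3],[[0,0,0],0,0.3],[[0,0,0],0,0.3],[[0,0,-5],0,0.3],[[0,0,-11],0,0.3],[[0,0,-17],0,0.3],[[0,0,-23],0,0.3],[[0,0,-28],0,0.3],[[0,0,-28],0,0.3]]' --grip_force 50

```text
clock: 8.25
position: [0.4908, 0.172, 0.0369]
eef_rot: [-0.705, 0.051, 0.705, 0.051]
force: [0.6, 0.3, 0.4]
width: 0.545
```

```bash
python3 look.py 6
```

```text
8.25 [0.4908 0.172  0.0369] [0.57 0.27 0.41] [ 0.08 -0.1   0.07] 0.5446655650871637
toolx [-0.e+00  2.e-04 -1.e+00] yaw 0.14418535967623344
channel frame TCP 0.007772057311221103 0.0010829406491655066 z 0.03694000431173805
force along/across 0.5223959352333233 0.34713029853087846
```

View pics/side6.png

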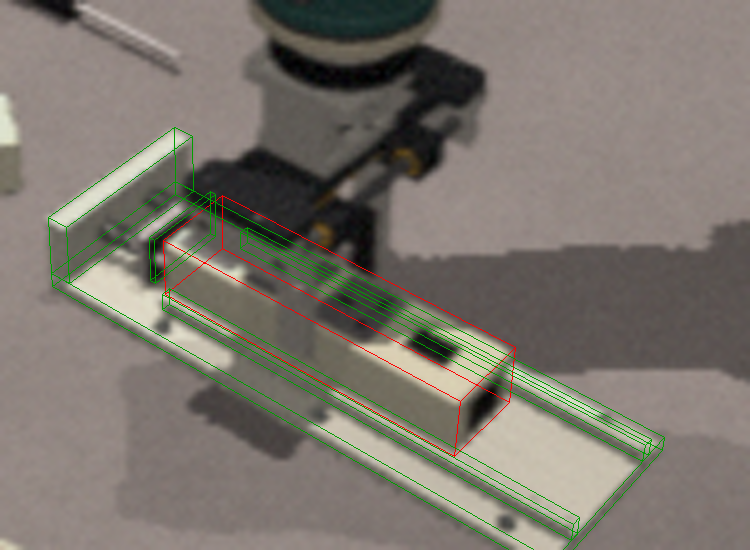

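play_rows --rows '[[[0,0,-2],0,0.3],[[0,0,-4],0,0.3],[[0,0,-6],0,0.3],[[0,0,-6],0,0.3]]'

```text
clock: 8.8
position: [0.4962, 0.1712, 0.0369]
eef_rot: [-0.705, 0.051, 0.706, 0.051]
force: [-3.5, 0.3, 4.2]
width: 0.547
```

play_rows --rows '[[[0,0,-2],0,0.3],[[0,0,-4],0,0.3],[[0,0,-4],0,0.3],[[0,0,-4],0,0.3]]'

```text
clock: 9.3
position: [0.4992, 0.1707, 0.0369]
eef_rot: [-0.704, 0.051, 0.706, 0.051]
force: [-12.1, 0.6, 11.8]
width: 0.548
```

```bash
python3 look.py 7
```

```text
9.3 [0.4992 0.1707 0.0369] [-12.06   0.6   11.8 ] [ 0.5   2.62 -0.02] 0.5475385559026634
toolx [-2.2e-03 -3.0e-04 -1.0e+00] yaw 0.14359831346366778
channel frame TCP 0.016231973156844312 0.001079177558376404 z 0.03693852638495118
force along/across -12.022261804551563 -1.1365489413918441
```

The force is building faster than the spring alone would give: 12 N along the channel plus 12 N upward. I'll look before pushing further.

Run:
```python
from bench import r
from h import *
c=r.capture("side");t=r.capture("top");s=r.observe();print(np.round(s["force"],2),np.round(s["moment"],2),s["position"])
np.savez("pics/s8.npz",**c)
overlay(c,[],(235,190,345,275),7,"pics/s8.png")
overlay(t,[],(170,180,290,270),6,"pics/t8.png")
x,y,z=s["position"]
overlay(c,[("strip",x,y,-.144,z-.027,(0,0,255))],(235,190,345,275),7,"pics/s8o.png")
```

```text
[-12.61   1.88  12.02] [ 0.47  2.63 -0.  ] [0.49921639 0.17077057 0.03692911]
```

View pics/s8.png

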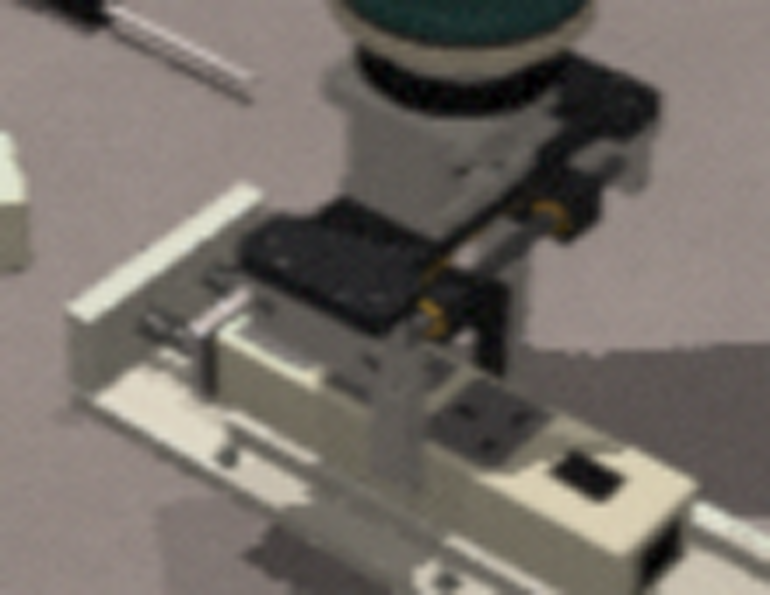

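View pics/s8o.png

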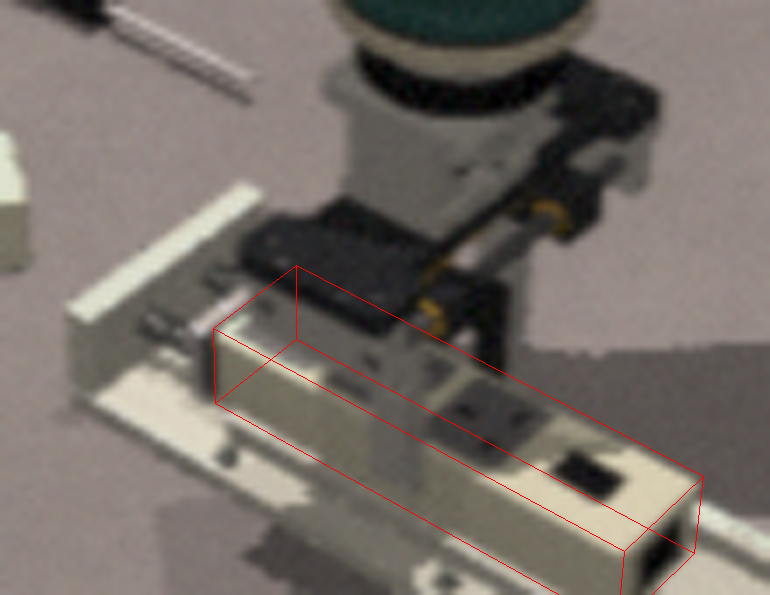

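View pics/t8.png

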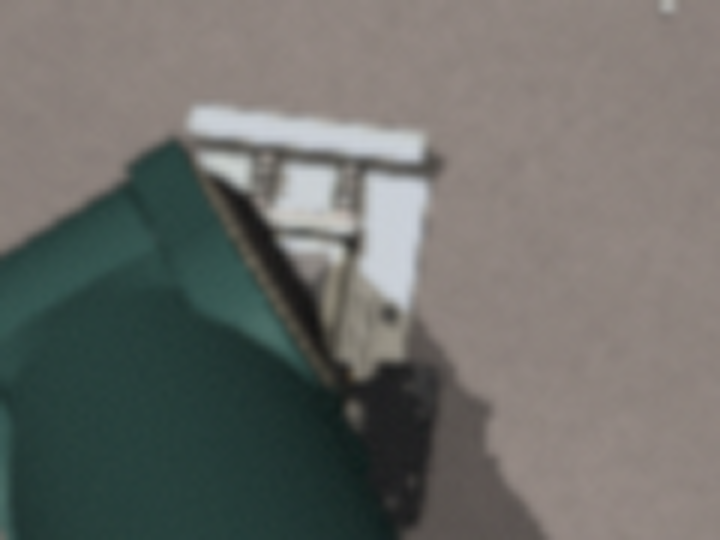

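The strip sits square on the pad. The extra load comes from pressing the strip onto the floor as the arm gives way, so I'll ease the hand up slightly.

play_rows --rows '[[[-0.4,0,0],0,0.3],[[-0.4,0,0],0,0.3],[[-0.4,0,0],0,0.3]]'

```text
clock: 9.82
position: [0.5002, 0.1706, 0.0371]
eef_rot: [-0.705, 0.051, 0.706, 0.051]
force: [-3.5, 3.0, -3.4]
width: 0.554
```

```bash
python3 look.py 9
```

```text
9.825 [0.5002 0.1706 0.0371] [-3.46  3.04 -3.38] [0.65 0.86 0.07] 0.5538902481771124
toolx [-7.e-04  0.e+00 -1.e+00] yaw 0.14394083276497083
channel frame TCP 0.017227320205770866 0.0010453669514892481 z 0.037106197672742355
force along/across -3.8624939371831255 2.511878236438548
```

The forces now match the spring: 3.9 N, about 2 mm in. I'll push on slowly.

play_rows --rows '[[[0,0,-1.5],0,0.3],[[0,0,-3],0,0.3],[[0,0,-4.5],0,0.3],[[0,0,-6],0,0.3],[[0,0,-6],0,0.3],[[0,0,-6],0,0.3]]'

```text
clock: 10.62
position: [0.5061, 0.1697, 0.0371]
eef_rot: [-0.705, 0.051, 0.706, 0.051]
force: [-5.8, 3.3, -3.3]
width: 0.555
```

```bash
python3 look.py 10
```

```text
10.625 [0.5061 0.1697 0.0371] [-5.78  3.28 -3.27] [0.84 1.48 0.11] 0.5553433881064087
toolx [-0.001 -0.    -1.   ] yaw 0.14402599578798406
channel frame TCP 0.023196322989565043 0.0009926256865167903 z 0.03711521048012476
force along/across -6.190116335352859 2.419564330204605
```

View pics/side10.png

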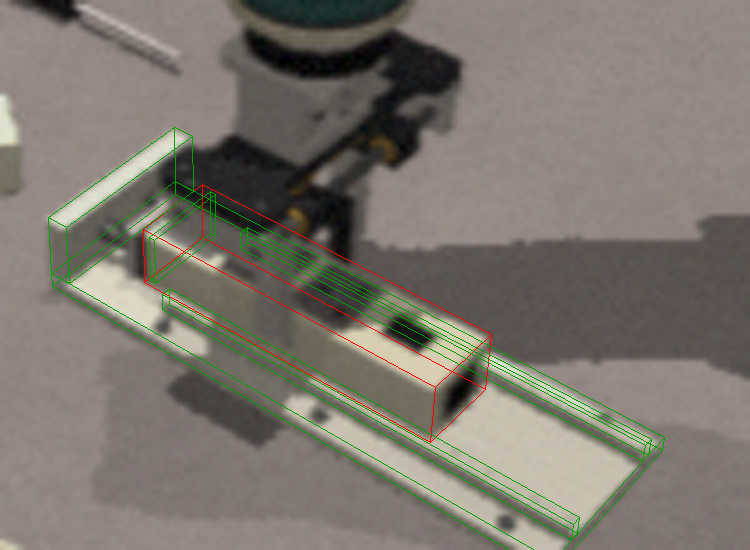

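play_rows --rows '[[[0,0,-1.5],0,0.3],[[0,0,-3],0,0.3],[[0,0,-4.5],0,0.3],[[0,0,-5.5],0,0.3],[[0,0,-5.5],0,0.3],[[0,0,-5.5],0,0.3],[[0,0,-5.5],0,0.3]]'

```text
clock: 11.55
position: [0.511, 0.169, 0.0371]
eef_rot: [-0.705, 0.051, 0.706, 0.051]
force: [-10.1, 4.3, -2.1]
width: 0.55
```

```bash
python3 look.py 11
python3 - <<'E'
from bench import r
from h import *
F=[];X=[]
for i in range(6):
    s=r.observe();F.append(s["force"]);X.append(s["position"]);c=r.capture("side")
F=np.array(F);a=-.144;print(F.mean(0),F.std(0),(F[:,:2]@[np.cos(a),np.sin(a)]).mean(),np.mean(X,0),s["clock"])
np.savez("pics/s12.npz",**c)
overlay(c,[],(235,190,345,275),7,"pics/s12.png")
E
```

```text
11.55 [0.511  0.169  0.0371] [-10.13   4.26  -2.1 ] [0.9  2.1  0.06] 0.5502713693915723
toolx [-1.8e-03 -1.0e-04 -1.0e+00] yaw 0.1438737546722916
channel frame TCP 0.028189000300816506 0.0010323597406722452 z 0.037069521694517354
force along/across -10.6370996351607 2.760712533667954
[-8.90837563  3.77744481 -1.48017759] [0.3388783  0.40078241 0.5597929 ] -9.358247184659362 [0.51102248 0.1689574  0.03703336] 11.85
```

View pics/s12.png

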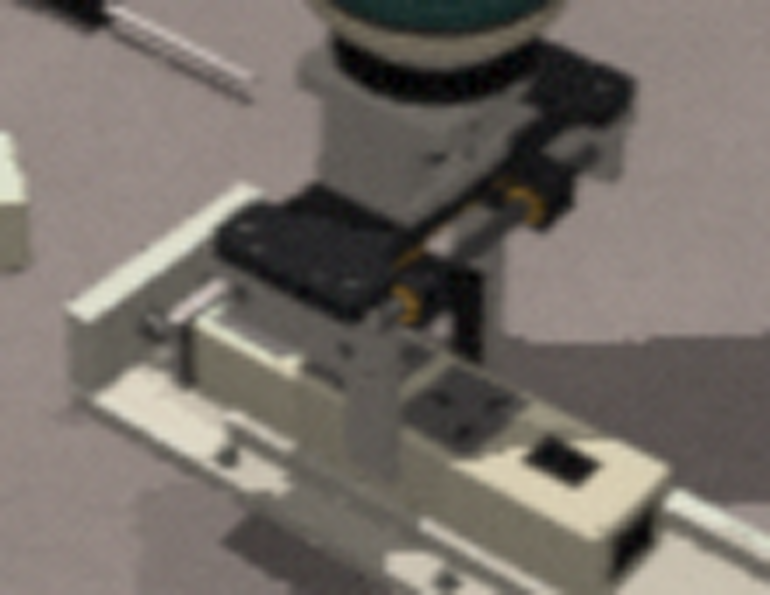

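The force averages about 9.4 N. I'll check for slip in the jaws by tracking the switch and inlet patch between pictures.

Run:
```python
from h import *
a=-.144;u=np.array([np.cos(a),np.sin(a)])
g=lambda n:cv2.cvtColor(np.load(f"pics/{n}.npz")["img"],cv2.COLOR_RGB2GRAY).astype(np.float32)
c=np.load("pics/s12.npz")
ref=g("side6");X0=.00777
def P(X):return proj(c,yawT(.483,.172,a,[[X-.1,-.026*0,.05]]))[0]
x=yawT(.483,.172,a,[[X0-.075,0,.05]]);p0=proj(c,x)[0];print("patch at",p0)
for n,X in(("side5",-.0204),("side7",.01623),("side9",.01723),("side10",.0232),("s12",.0282)):
    im=g(n)
    # predicted displacement and ECC translation fit
    best=None
    c0=np.round(p0).astype(int);T=ref[c0[1]-9:c0[1]+16,c0[0]-8:c0[0]+16]
    pred=proj(c,yawT(.483,.172,a,[[X-.075,0,.05]]))[0]-p0
    W=np.float32([[1,0,c0[0]-8+pred[0]],[0,1,c0[1]-9+pred[1]]])
    cc,W=cv2.findTransformECC(T,im,W,cv2.MOTION_TRANSLATION,(3,100,1e-5),None,3)
    d=np.array([W[0,2]-(c0[0]-8),W[1,2]-(c0[1]-9)])
    # solve dX along channel
    J=(proj(c,yawT(.483,.172,a,[[X-.074,0,.05]]))[0]-p0-pred)
    e=(d-pred);print(n,"cc",round(cc,3),"pred",pred.round(2),"meas",d.round(2),"strip minus TCP motion mm",round(float(e@J/(J@J)),2))
```

```text
patch at [324.4329156  259.84057467]
side5 cc 0.994 pred [8.98 4.76] meas [9.19 4.76] strip minus TCP motion mm -0.53
side7 cc 0.994 pred [-2.65 -1.4 ] meas [-2.59 -1.45] strip minus TCP motion mm -0.1
side9 cc 0.993 pred [-2.96 -1.57] meas [-2.85 -1.67] strip minus TCP motion mm -0.16
side10 cc 0.992 pred [-4.82 -2.55] meas [-4.69 -2.69] strip minus TCP motion mm -0.15
s12 cc 0.991 pred [-6.36 -3.37] meas [-6.27 -3.49] strip minus TCP motion mm -0.09
```

Run:
```python
from h import *
L=[]
for n in("side0","side5","side6","s8","s12"):
    i=np.load(f"pics/{n}.npz")["img"][212:254,246:286,::-1];L.append(cv2.resize(i,None,fx=8,fy=8,interpolation=cv2.INTER_CUBIC)[:, :])
# 3+2 grid within 800x600
L=[cv2.resize(l,(266,280)) for l in L];L.append(np.zeros_like(L[0]))
cv2.imwrite("pics/pad.png",np.vstack([np.hstack(L[:3]),np.hstack(L[3:])]))
```

```text
(no output)
```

View pics/pad.png

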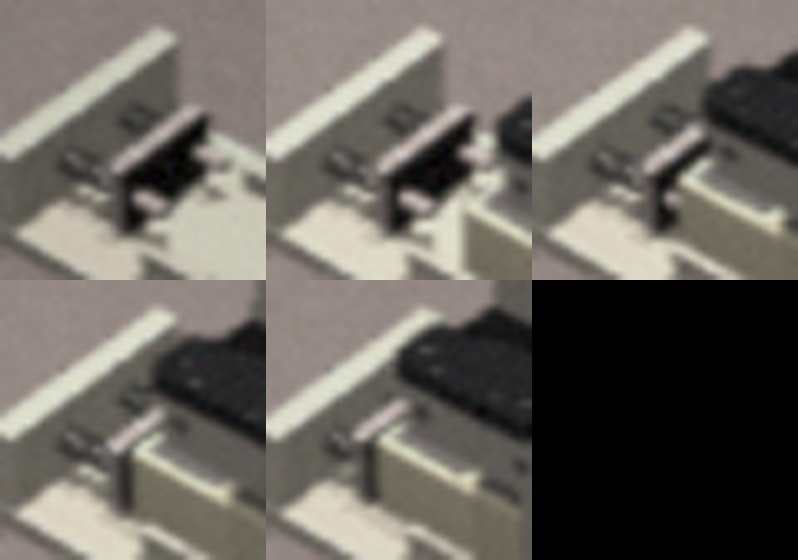

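Run:
```python
from h import *
a=-.144
g=lambda n:cv2.cvtColor(np.load(f"pics/{n}.npz")["img"],cv2.COLOR_RGB2GRAY).astype(np.float32)
c=np.load("pics/s12.npz")
q=lambda X:proj(c,yawT(.483,.172,a,[[X,.027,.046]]))[0]
p=q(.119);print(p)
for refn in("side0","side5"):
  ref=g(refn);x,y=259,233
  for (w0,w1,h0,h1) in((259,267,231,241),(258,268,230,240),(260,266,230,243)):
    T=ref[h0:h1,w0:w1]
    for n,gs in(("side6",0),("s8",.0015),("side10",.008),("s12",.013)):
        pr=q(.119+gs)-p
        try:
            cc,W=cv2.findTransformECC(T,g(n),np.float32([[1,0,w0+pr[0]],[0,1,h0+pr[1]]]),cv2.MOTION_TRANSLATION,(3,200,1e-5),None,3)
        except Exception as e: print(n,"fail");continue
        d=np.array([W[0,2]-w0,W[1,2]-h0]);J=(q(.132)-p)/13
        print(refn,n,round(cc,3),d.round(2),"mm",round(float(d@J/(J@J)),2),"resid",round(float(np.cross(d,J)/np.hypot(*J)),2))
```

```text
[264.3188593  237.03958405]
side0 side6 0.983 [ 0.1  -0.24] mm 0.11 resid -0.26
side0 s8 0.832 [-0.81  0.51] mm 1.54 resid 0.84
side0 side10 0.807 [-2.78 -0.4 ] mm 8.68 resid 0.98
side0 s12 0.76 [-4.05 -0.87] mm 13.13 resid 1.18
side0 side6 0.971 [-0.32  0.01] mm 0.92 resid 0.16
side0 s8 0.719 [-1.68  0.99] mm 3.3 resid 1.67
side0 side10 0.661 [-3.32  0.21] mm 9.3 resid 1.77
side0 s12 0.525 [-4.29 -0.37] mm 13.03 resid 1.73
side0 side6 0.989 [-0.04 -0.17] mm 0.37 resid -0.13
side0 s8 0.955 [-0.44  0.21] mm 0.95 resid 0.4
side0 side10 0.899 [-2.29 -0.68] mm 7.73 resid 0.5
side0 s12 0.742 [-3.42 -1.06] mm 11.59 resid 0.71
side5 side6 0.984 [ 0.1  -0.22] mm 0.06 resid -0.24
side5 s8 0.84 [-0.78  0.51] mm 1.46 resid 0.82
side5 side10 0.811 [-2.73 -0.38] mm 8.5 resid 0.97
side5 s12 0.759 [-4.03 -0.89] mm 13.11 resid 1.15
side5 side6 0.974 [-0.31 -0.01] mm 0.9 resid 0.14
side5 s8 0.721 [-1.65  0.95] mm 3.3 resid 1.62
side5 side10 0.665 [-3.31  0.21] mm 9.27 resid 1.76
side5 s12 0.528 [-4.28 -0.41] mm 13.08 resid 1.68
side5 side6 0.99 [-0.05 -0.16] mm 0.41 resid -0.12
side5 s8 0.958 [-0.47  0.21] mm 1.02 resid 0.41
side5 side10 0.903 [-2.27 -0.71] mm 7.72 resid 0.46
side5 s12 0.746 [-3.4  -1.06] mm 11.53 resid 0.7<stdin>:17: DeprecationWarning: Arrays of 2-dimensional vectors are deprecated. Use arrays of 3-dimensional vectors instead. (deprecated in NumPy 2.0)
```

All estimates of the stop's travel agree on about 12.8 mm: the force gives 12.7, the images 11.6–13.1 and the geometry about 13.2. One more millimetre, then hold.

play_rows --rows '[[[0,0,-0.5],0,0.3],[[0,0,-1.1],0,0.3],[[0,0,-1.1],0,0.3],[[0,0,-1.1],0,0.3],[[0,0,-1.1],0,0.3],[[0,0,-1.1],0,0.3]]'

```text
clock: 12.65
position: [0.5118, 0.1688, 0.037]
eef_rot: [-0.704, 0.051, 0.706, 0.051]
force: [-11.0, 4.0, -0.0]
width: 0.549
```

```bash
python3 look.py 13
python3 - <<'E'
from bench import r
from h import *
F=[];X=[]
for i in range(10):
    s=r.observe();F.append(s["force"]);X.append(s["position"]);c=r.capture("side")
F=np.array(F);a=-.144;l=F[:,:2]@[np.cos(a),np.sin(a)];print(F.mean(0),l.mean(),l.round(1),np.mean(X,0),s["clock"],s["width"])
cv2.imwrite("pics/fin_side.png",c["img"][:,:,::-1]);cv2.imwrite("pics/fin_top.png",r.capture("top")["img"][:,:,::-1])
E
```

```text
12.65 [0.5118 0.1688 0.037 ] [-1.10e+01  3.98e+00 -1.00e-02] [1.01 2.47 0.02] 0.5485057363957477
toolx [-2.5e-03 -3.0e-04 -1.0e+00] yaw 0.14376428835240057
channel frame TCP 0.02896954794960839 0.0010084292580273336 z 0.036988677758495035
force along/across -11.46012976131888 2.3621605478101912
[-11.36712988   3.4089474   -0.26269695] -11.73867266468818 [-11.8 -11.9 -11.8 -12.2 -11.3 -11.2 -12.3 -11.8 -11.  -12.1] [0.5118268  0.16883945 0.03700123] 13.15 0.5520239945854629
```

View pics/side13.png

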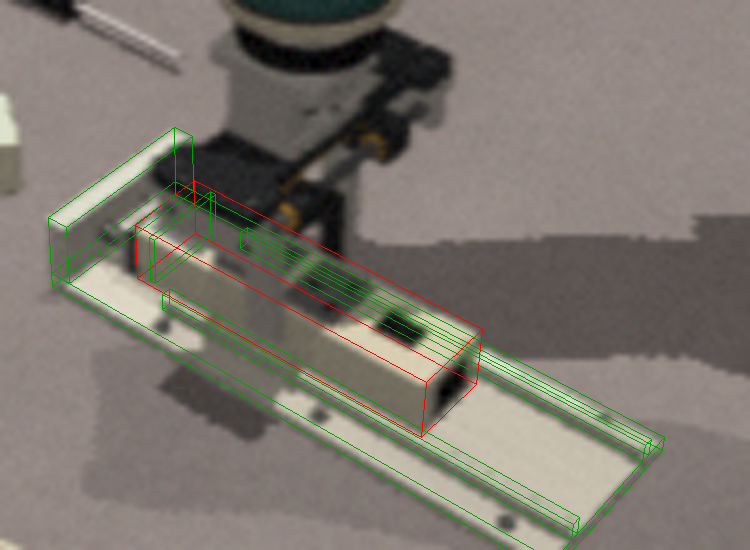

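View pics/fin_side.png

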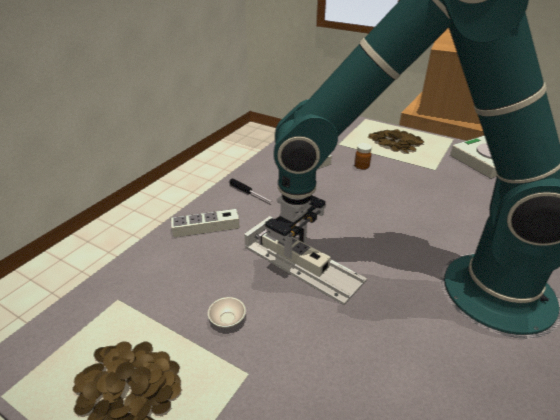

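Floor friction makes up part of the 11.7 N now. I'll ease up by 0.1 mm for a cleaner reading.

play_rows --rows '[[[-0.1,0,0],0,0.3],[[-0.1,0,0],0,0.3],[[-0.1,0,0],0,0.3],[[-0.1,0,0],0,0.3]]'

```text
clock: 13.75
position: [0.5118, 0.1689, 0.0371]
eef_rot: [-0.704, 0.051, 0.706, 0.051]
force: [-10.7, 4.1, -1.3]
width: 0.548
```

```bash
python3 look.py 14
python3 - <<'E'
from bench import r
from h import *
F=[];X=[]
for i in range(10):
    s=r.observe();F.append(s["force"]);X.append(s["position"]);c=r.capture("side")
F=np.array(F);a=-.144;l=F[:,:2]@[np.cos(a),np.sin(a)];print(F.mean(0),l.mean(),l.round(1),np.mean(X,0),s["clock"],s["width"])
E
```

```text
13.75 [0.5118 0.1689 0.0371] [-10.68   4.06  -1.31] [ 1.    2.42 -0.02] 0.5480330387823868
toolx [-2.4e-03 -2.0e-04 -1.0e+00] yaw 0.14366590785595307
channel frame TCP 0.028985632016192142 0.0010280164308626978 z 0.03705896582633657
force along/across -11.151093301695106 2.481916473536667
[-10.73637322   3.85434258  -1.13921423] -11.178359868977086 [-10.2 -11.7 -10.9 -12.5 -10.8 -10.7 -11.3 -10.5 -11.4 -11.7] [0.51185926 0.16883416 0.03706365] 14.25 0.5476691178756257
```

```bash
python3 -c "
from bench import r
print(r.hand_in())"
```

```text
the job is handed in; nothing more can be done
None
```

The strip is in the channel, pressed against the stop's pad and still gripped at 50 N. I handed the job in at about 14.3 s; no verdict was reported.

- **What I did:** I picked up the strip nearest the base and laid it flat between the lips, about 35 mm short of the pad. I released it briefly so it settled, gripped it again, then slid it onto the pad and pressed. The gripper and strip never went near the screwdriver, jar or dish.
- **Stop travel:** I estimate 13–14.5 mm of the 30 mm. I can't read it directly, so this comes from the contact position, the force and picture tracking (last tracked 1 mm earlier). The three estimates differed by about 1.5 mm.
- **Force:** the wrist measured about 11.2 N along the channel. I put roughly 1 N of that down to friction on the channel floor, which leaves about 10 N on the stop.
- **Slip:** image tracking showed under 0.6 mm of slip in the jaws; this check was also made 1 mm before the final position.
- **What disagreed:** on first contact the force jumped to 12 N along and 12 N upward, because the strip was being pressed into the floor. Raising the hand 0.4 mm cleared it. A sideways reading of about 2.5 N stayed to the end, which I can't explain; by measurement the strip is only 1 mm off the centre line, with 6 mm spare each side. The top camera was mostly blocked by the arm, so the final checks rest on the side camera and the force readings.

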